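# Point out the hub parts in assembly order

## Task

Show the welder which parts of the hub go together, in order: point down at the middle of the tube standing on end, then of the gear ring lying flat, then of the tall stepped spindle cap, holding the fingertips still about 2 cm above each for two seconds. Touch and move nothing, keep the fingertips well up when passing over other parts, and finish still pointing at the spindle cap.

Things in the scene. Friction and masses are not known exactly. Their poses are not given: they have to be found in the camera images.
- tube_pin_top (a point): middle of the open upper end of a plain brown steel tube that stands upright on its end, 63 mm across and 85 mm tall; the point lies 85 mm above the table, on the tube's axis, level with its rim; z up
- gear_ring_top (a point): middle of a brown toothed gear ring lying flat, 94 mm across, 16 mm thick, with a large round hole; the point lies over the middle of the hole, level with the ring's upper face, 16 mm above the table; z up
- spindle_cap_top (a point): middle of the top of a brown turned cap that stands on its round 64 mm bolt flange and steps up to a narrow neck, 55 mm tall; the point lies on its axis, level with the top of the neck, 55 mm above the table; z up. A smaller, much flatter disc with a hub also lies on the table: it is scenery and not meant
- lug_tube_top (a point): bystander: short wide brown tube lying on its side, with a flat lug welded on low at one side, 98 x 80 x 61 mm; the point lies over the middle of that outline, 61 mm above the table
- forged_arm_top (a point): bystander: flat-sided brown forged arm lying down, with an eye at one end, 34 x 121 x 38 mm; the point lies over its middle, 38 mm above the table
- elbow_top (a point): bystander: small curved pipe elbow lying flat, 36 x 76 x 20 mm; the point lies over its middle, 20 mm above the table
- bush_top (a point): bystander: solid-looking brown cylinder lying on its side, 38 x 58 x 38 mm; the point lies over its middle, 38 mm above the table
- stub_pin_top (a point): bystander: short grey-brown headed pin lying on its side, 25 x 36 x 25 mm; the point lies over its middle, 25 mm above the table
Mind the look-alikes: they are no part of the job. What is shaped like the part that bears spindle_cap_top but pink or purple is not meant.

How it is judged (in metres and radians):
On the way, in this order (a step that is already met when the one before it is completed fails the run):
1. the fingertips dwell just above the tube standing on end, over its middle (horizontal distance between the grasp point and tube_pin_top below 0.022 m and z of the grasp point in the frame of tube_pin_top between 0.015 and 0.075 m), for 1.5 s.
2. the fingertips dwell just above the gear ring, over its middle (horizontal distance between the grasp point and gear_ring_top below 0.022 m and z of the grasp point in the frame of gear_ring_top between 0.015 and 0.075 m), for 1.5 s.
3. the fingertips dwell just above the spindle cap, over its middle (horizontal distance between the grasp point and spindle_cap_top below 0.022 m and z of the grasp point in the frame of spindle_cap_top between 0.015 and 0.075 m), for 1.5 s.
At the end, for the whole second after the job is handed in: The fingertips are still just above the middle of the spindle cap (the point between the finger pads within 22 mm sideways of its axis and 15 to 75 mm above its top, so that closed tips stand at most about 55 mm above it), touching nothing, and none of the eight parts has moved more than 6 mm (all of step 3 and distance of each of tube_pin_top, gear_ring_top, spindle_cap_top, lug_tube_top, forged_arm_top, elbow_top, bush_top, stub_pin_top from where it was at the start of the episode below 0.006 m).
It fails at once if the robot touched something (contact force between any of the fingers, the arm and anything else above 0.3 N).
It fails at once if a part was shifted by more than 8 mm or lifted (distance of any of tube_pin_top, gear_ring_top, spindle_cap_top, lug_tube_top, forged_arm_top, elbow_top, bush_top, stub_pin_top from where it was at the start of the episode above 0.008 m).
It fails at once if the fingertips came low over the middle of a part that is not on the list ((horizontal distance between the grasp point and lug_tube_top below 0.022 m and z of the grasp point in the frame of lug_tube_top below 0.075 m) or (horizontal distance between the grasp point and forged_arm_top below 0.022 m and z of the grasp point in the frame of forged_arm_top below 0.075 m) or (horizontal distance between the grasp point and elbow_top below 0.022 m and z of the grasp point in the frame of elbow_top below 0.075 m) or (horizontal distance between the grasp point and bush_top below 0.022 m and z of the grasp point in the frame of bush_top below 0.075 m) or (horizontal distance between the grasp point and stub_pin_top below 0.022 m and z of the grasp point in the frame of stub_pin_top below 0.075 m)).
It also fails if it takes over 54 s, if anything falls off the work surface, if the arm or the gripper's body presses on something with over 40 N, if the wrist force passes 120 N, or if a joint passes its speed limit or range.

## Robot

A 7-joint arm with a two-finger parallel gripper is mounted at the origin on a cart in front of the work surface, level with it; the furniture and walls round the work are solid. World frame = base frame: x ahead of the robot, y to its left, z up, the work surface at z = 0. Lengths are in mm, angles in rad, forces in N, time in s.
With the tool pointing down it reaches from about 425 to 875 mm from the base axis. Payload 9.9 kg.
Tool frame: the origin (TCP) lies midway between the tips of the shut fingers; the grasp point (between the pads) lies 19 mm behind it; z points along the fingers, y is the line along which they close (so a half turn about z gives the same grasp; the last joint's range is limited). The gripper opens to 85 mm and grips with 20 to 120 N. Pads are 22 mm wide; open, the fingers measure 114 mm over their backs; the gripper's body (76 mm by 85 mm) begins 54 mm behind the grasp point. The pads swing forward as they close: fully open they stand 13 mm farther back than shut.
Start: joints at [1.096, 0.576, 0.025, 1.437, -0.015, 1.129, -0.057], TCP at [257.131, -624.109, 231.289] pointing down, gripper open.
Joint ranges: [-2.76, 2.76], [-0.34, 2.15], [-1.52, 1.57], [0.19, 2.46], [-1.09, 4.23], [0.17, 1.99], [-2.82, 2.82]. Speed limits (rad/s): [2.22, 2.22, 3.01, 3.01, 3.14, 3.14, 3.14].

## Interface

Orientations are given as a unit quaternion [x, y, z, w].
In Python, from workcell import bot gives the robot as it stands.
- The arm moves only by the tool apply_moves, never from a script. Its argument "motion" is a list of rows, each a list of 7 numbers: the turn, a rotation vector about the tool's x, y, z in rad, then the shift along the tool's x, y, z in m, then the opening, from -1 (shut) to 1 (fully open). In form: [[ax, ay, az, tx, ty, tz, jaw], ...]. A call has 1 to 10 rows; each row is the pose to reach, as a shift and turn from the pose commanded when the call began, along the tool's axes at that moment; what a row does not reach only later rows make up. A row lasts 1/10 s, in which the tool goes at most 50 mm and 8.59 degrees, less where a joint would pass 70% of its speed; a pose out of reach is approached as far as the arm can. A call with a gripper value outside its range is refused whole. The fingers move at their own pace and stop on an object; the grip force is fixed at half the most. Time passes only in rows, so rows that repeat a pose let the fingers close. It gives the time, the measured TCP pose, the force and the opening at its end, in the units of the state.
- bot.state(): the state, without advancing time (a new reading comes with each control period).
- bot.snapshot(name): name is "scene" or "top"; returns (picture, depth): 384x512x3 uint8, red, green, blue; 384x512 float32, mm along the optical axis (not along the pixel's ray), 0 where there is no reading.
- bot.get_calibration(name): a dict with "fx", "fy", "cx", "cy" (pixels), "R" (3x3) and "t" (3): a world point X has camera coordinates R X + t. Camera axes: x right, y down, z forward; pixel columns grow to the right and rows downward; lengths in mm; the calibration is good to about 2 mm. A picture is of the moment at which its call begins. get_calibration takes no time and is no camera call.
- bot.finish_job(): hands the job in, once; it reports no verdict.
The state is a dict: "clock": time; "joint_pos": joint angles; "dq": joint speeds; "effort": joint torques, N m; "eef_pos": TCP position; "tool_rot": TCP orientation; "contact_force": force on the tool from outside, world axes, zero at the start; "moment": the same for the moment, N m; "grip_width": finger opening in mm.
Only numpy, scipy, OpenCV 4.12 (cv2) and the standard library are available. Lean on these libraries where they do the work, as an engineer would, in place of code of your own. Each camera call takes 0.05 s, during which the arm holds its last target. There are 200 camera calls.

## Working session

There is one attempt and no reset: what is moved stays moved. The work goes in short steps, Python scripts to look and compute and a tool call to move; the robot and the scene stay as the last step left them, time stands still between calls to the robot, and variables do not carry over. Pictures are saved under pics/ and viewed, on a budget of 10 in all, crops included, one or two more only if the job needs it, and the job is handed in when it is done.

Besides the shell and the picture viewer there is one more tool, called after ">>>" as name([rows], argument=value, ...), one row to a line, values as JSON. apply_moves: Moves the arm, as the interface text tells. Its arguments: {"type":"object","properties":{"motion":{"type":"array"}},"required":["motion"]}

```bash
mkdir -p pics; python3 - <<'E'
from workcell import bot
import cv2,numpy as np
s=bot.state(); print(s['clock'],s['eef_pos'],s['tool_rot'],s['grip_width'])
for n in("scene","top"):
    p,d=bot.snapshot(n); np.savez(f"{n}.npz",p=p,d=d); cv2.imwrite(f"pics/{n}.png",cv2.resize(p[:,:,::-1],None,fx=1.5,fy=1.5))
    c=bot.get_calibration(n); print(c)
E
```

```text
0.0 [ 256.92903733 -623.70230901  230.43217881] [ 9.80969091e-01  1.94162146e-01 -2.24195638e-04 -8.08619479e-04] 85.3746906276071
{'fx': 371.0200303233298, 'fy': 371.0200303233298, 'cx': 253.98624921744894, 'cy': 188.76587176659027, 'R': array([[-0.88739432, -0.46095955, -0.00690075],
       [-0.33087343,  0.64724582, -0.6867282 ],
       [ 0.3210204 , -0.60711542, -0.72688153]]), 't': array([438.94072499, 228.47670251, 739.22385957])}
{'fx': 346.9331614040255, 'fy': 346.9331614040255, 'cx': 259.9720642307187, 'cy': 187.52719496433022, 'R': array([[ 0.00332631, -0.99999266,  0.00190025],
       [-0.98114723, -0.00363081, -0.19322768],
       [ 0.19323316, -0.00122169, -0.98115211]]), 't': array([-2.57502041e-01,  4.99919024e+02,  8.46849052e+02])}
```

View pics/top.png

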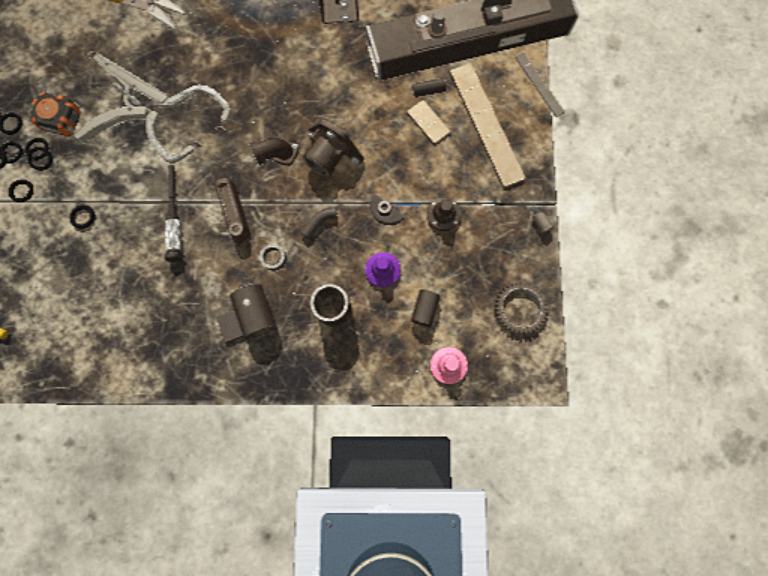

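View pics/scene.png

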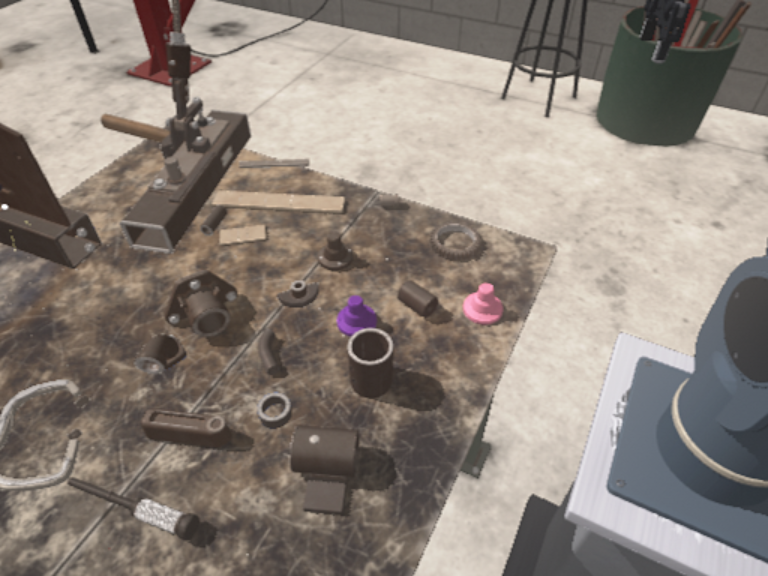

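The top view (1.5x) shows the upright tube at (329,303) and the gear ring at (521,313). The brown stepped cap is at (444,213). The flat disc with a hub at (384,208) is scenery, and the purple (383,269) and pink (449,366) caps are decoys. In the scene view the brown cap is at (335,252) and the flat disc at (298,291). Next I'll measure from depth and confirm the cap in a crop.

```bash
cat > h.py <<'E'
import numpy as np
from workcell import bot
def world(n,f):
    c=bot.get_calibration(n);d=f['d'];v,u=np.indices(d.shape)
    P=np.stack([(u-c['cx'])/c['fx']*d,(v-c['cy'])/c['fy']*d,d],-1)
    W=(P-c['t'])@c['R']; W[d==0]=np.nan; return W
def proj(n,X):
    c=bot.get_calibration(n);q=c['R']@np.array(X,float)+c['t'];return c['fx']*q[0]/q[2]+c['cx'],c['fy']*q[1]/q[2]+c['cy']
def ray(n,u,v,z):
    c=bot.get_calibration(n);r=c['R'].T@np.array([(u-c['cx'])/c['fx'],(v-c['cy'])/c['fy'],1]);o=-c['R'].T@c['t'];return o+r*(z-o[2])/r[2]
E
python3 - <<'E'
from h import *
import cv2
F={n:np.load(n+'.npz') for n in('scene','top')}; W={n:world(n,F[n]) for n in F}
for nm,(u,v),z,r in[('tube',(329,303),85,50),('ring',(521,313),16,65),('cap',(444,208),55,45),('flat',(384,208),25,40),('lug',(248,310),61,65),('bush',(426,307),38,45),('elbow',(320,223),20,50),('arm',(232,207),38,70),('stub',(542,222),25,30),('flange',(330,150),50,70),('vice',(470,35),50,160)]:
    g=ray('top',u/1.5,v/1.5,z)
    for n in W:
        w=W[n]; m=(np.hypot(w[...,0]-g[0],w[...,1]-g[1])<r)&(w[...,2]>6)&(w[...,2]<500)
        q=w[m]; zt=np.percentile(q[:,2],98) if len(q) else 0; out=[nm,n,g[:2].round(),len(q)]
        if len(q):
            t=q[q[:,2]>zt-8]; out+=['ztop',zt.round(),'mid',((t[:,:2].min(0)+t[:,:2].max(0))/2).round(),'ext',np.ptp(t[:,:2],axis=0).round(),'all',((q[:,:2].min(0)+q[:,:2].max(0))/2).round(),np.ptp(q[:,:2],axis=0).round()]
        print(*out)
a=F['top']['p'][115:170,235:325];b=F['scene']['p'][145:215,180:270]
im=np.vstack([cv2.resize(a,(640,290),interpolation=2),cv2.resize(b,(640,300),interpolation=2)])
cv2.imwrite('pics/cap.png',im[:,:,::-1])
E
```

```text
tube scene [456. 101.] 1192 ztop 86.0 mid [459. 103.] ext [63. 64.] all [459. 103.] [63. 64.]
tube top [456. 101.] 400 ztop 87.0 mid [458. 103.] ext [62. 62.] all [458. 103.] [63. 62.]
ring scene [ 450. -230.] 398 ztop 18.0 mid [ 463. -231.] ext [92. 95.] all [ 463. -231.] [92. 95.]
ring top [ 450. -230.] 426 ztop 18.0 mid [ 461. -230.] ext [92. 92.] all [ 461. -230.] [92. 93.]
cap scene [630. -93.] 391 ztop 56.0 mid [637. -94.] ext [23. 23.] all [638. -94.] [62. 62.]
cap top [630. -93.] 406 ztop 55.0 mid [636. -96.] ext [22. 22.] all [637. -95.] [64. 61.]
flat scene [640.  13.] 335 ztop 33.0 mid [642.  15.] ext [24. 23.] all [645.   9.] [58. 65.]
flat top [640.  13.] 273 ztop 33.0 mid [640.  15.] ext [23. 22.] all [644.  10.] [57. 61.]
lug scene [448. 240.] 1936 ztop 59.0 mid [451. 240.] ext [87. 61.] all [449. 253.] [ 95. 102.]
lug top [448. 240.] 946 ztop 59.0 mid [451. 242.] ext [82. 57.] all [450. 252.] [ 94. 103.]
bush scene [457. -61.] 404 ztop 40.0 mid [460. -57.] ext [61. 41.] all [460. -56.] [66. 44.]
bush top [457. -61.] 337 ztop 39.0 mid [460. -59.] ext [59. 42.] all [458
[... 288 characters left out ...]
 [115.  60.]
arm top [637. 285.] 532 ztop 38.0 mid [641. 293.] ext [110.  56.] all [640. 270.] [113. 103.]
stub scene [ 615. -273.] 90 ztop 25.0 mid [ 620. -273.] ext [37. 25.] all [ 620. -272.] [37. 27.]
stub top [ 615. -273.] 111 ztop 25.0 mid [ 618. -275.] ext [38. 29.] all [ 618. -277.] [38. 35.]
flange scene [741. 111.] 1400 ztop 78.0 mid [773. 106.] ext [35. 51.] all [752. 109.] [ 98. 113.]
flange top [741. 111.] 859 ztop 78.0 mid [770. 106.] ext [34. 49.] all [751. 110.] [ 97. 108.]
vice scene [ 976. -149.] 4704 ztop 277.0 mid [1056. -260.] ext [21. 38.] all [ 973. -148.] [312. 318.]
vice top [ 976. -149.] 4624 ztop 100.0 mid [ 986. -134.] ext [ 63. 129.] all [ 927. -149.] [219. 315.]
```

View pics/cap.png

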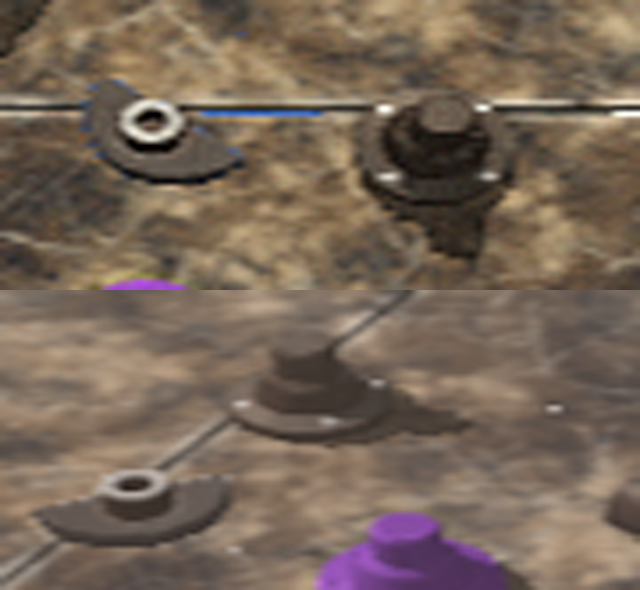

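The cap is confirmed. The right-hand part in the top crop, with a solid stepped neck and a round bolt flange, measures 55 mm high. The other one is a cut disc 33 mm high, with a hole.

Targets (both views agree within 2 mm): tube (458,103), ring (462,-230), cap (637,-95). The heights of 86, 18 and 55 mm fit the description. I'll go with the fingers shut, travelling at z≈230.

>>> apply_moves([
  [0,0,0,0.016,-0.011,0,-1],
  [0,0,0,0.042,-0.028,0,-1],
  [0,0,0,0.077,-0.052,0,-1],
  [0,0,0,0.115,-0.078,0,-1],
  [0,0,0,0.154,-0.105,0,-1],
  [0,0,0,0.192,-0.131,0,-1],
  [0,0,0,0.23,-0.157,0,-1],
  [0,0,0,0.269,-0.183,0,-1],
  [0,0,0,0.301,-0.205,0,-1],
  [0,0,0,0.32,-0.218,0,-1],
])

```text
clock: 1.1
eef_pos: [471.8, -296.9, 231.1]
tool_rot: [0.981, 0.196, 0.0, -0.001]
contact_force: [0.3, -0.9, -0.1]
grip_width: -0.7
```

```bash
cat >> h.py <<'E'
def go(*T):
    from scipy.spatial.transform import Rotation as R
    s=bot.state();print(s['clock'],s['eef_pos'].round(1),s['grip_width'],np.round(s['contact_force'],1),np.round(s['joint_pos'],2))
    for t in T: print(t,(R.from_quat(s['tool_rot']).inv().apply(np.array(t)-s['eef_pos'])/1e3).round(3))
E
python3 -c "
from h import *
go((458,103,230))"
```

```text
1.1 [ 471.8 -296.9  231.1] -0.7208842694576525 [ 0.3 -0.9 -0.1] [ 0.5   0.4  -0.03  1.75  0.01  0.99 -0.71]
(458, 103, 230) [ 0.141 -0.374  0.002]
```

>>> apply_moves([
  [0,0,0,0.007,-0.019,0,-1],
  [0,0,0,0.018,-0.049,0,-1],
  [0,0,0,0.034,-0.09,0,-1],
  [0,0,0,0.051,-0.135,0,-1],
  [0,0,0,0.068,-0.18,0,-1],
  [0,0,0,0.085,-0.224,0,-1],
  [0,0,0,0.102,-0.269,0,-1],
  [0,0,0,0.118,-0.314,0,-1],
  [0,0,0,0.133,-0.352,0,-1],
  [0,0,0,0.141,-0.374,0,-1],
])

```text
clock: 2.1
eef_pos: [457.2, 102.6, 231.3]
tool_rot: [0.981, 0.196, 0.0, -0.001]
contact_force: [0.4, 0.0, 0.0]
grip_width: -0.4
```

>>> apply_moves([
  [0,0,0,0,0,0,-1],
  [0,0,0,0,0,0,-1],
  [0,0,0,0,0,0,-1],
])

```text
clock: 2.4
eef_pos: [457.8, 97.6, 231.1]
tool_rot: [0.981, 0.193, -0.0, 0.0]
contact_force: [0.2, -0.4, -0.0]
grip_width: -0.1
```

```bash
python3 -c "
from h import *
go((458,103,110))"
```

```text
2.4 [457.8  97.6 231.1] -0.08181716588423817 [ 0.2 -0.4 -0. ] [-0.17  0.27 -0.18  1.96  0.06  0.92 -1.56]
(458, 103, 110) [ 0.002 -0.005  0.121]
```

>>> apply_moves([
  [0,0,0,0,-0.001,0.008,-1],
  [0,0,0,0.001,-0.002,0.022,-1],
  [0,0,0,0.001,-0.003,0.04,-1],
  [0,0,0,0.002,-0.004,0.058,-1],
  [0,0,0,0.002,-0.005,0.076,-1],
  [0,0,0,0.002,-0.005,0.092,-1],
  [0,0,0,0.002,-0.005,0.105,-1],
  [0,0,0,0.002,-0.005,0.113,-1],
  [0,0,0,0.002,-0.005,0.118,-1],
  [0,0,0,0.002,-0.005,0.12,-1],
])

```text
clock: 3.4
eef_pos: [457.8, 103.9, 110.9]
tool_rot: [0.981, 0.194, -0.0, 0.0]
contact_force: [0.1, -0.4, 0.3]
grip_width: -0.4
```

```bash
python3 - <<'E'
from h import *
import cv2
go((458,103,110),(458,103,230))
p,d=bot.snapshot('scene'); cv2.imwrite('pics/tube.png',cv2.resize(p[130:300,150:350,::-1],None,fx=3,fy=3))
E
```

```text
3.4 [457.8 103.9 110.9] -0.40411171881313657 [ 0.1 -0.4  0.3] [-0.21  0.44 -0.16  2.11  0.12  0.6  -1.63]
(458, 103, 110) [-0.     0.001  0.001]
(458, 103, 230) [-0.     0.001 -0.119]
```

View pics/tube.png

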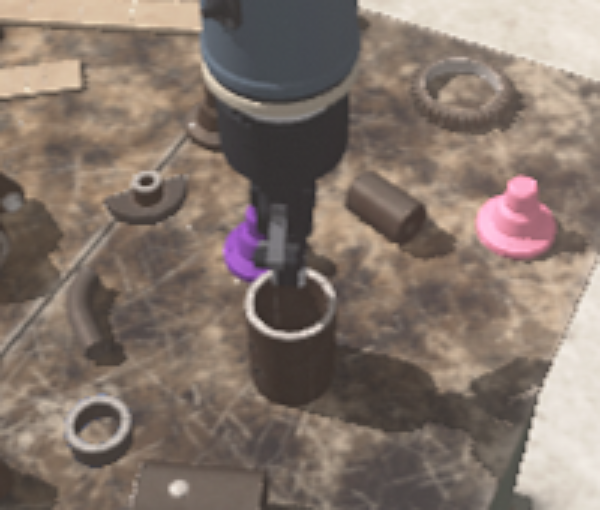

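The shut tips are just above the tube's mouth at crop (288,280), centred and not touching. I'll dwell, then rise.

>>> apply_moves([
  [0,0,0,0,0,0,-1],
  [0,0,0,0,0,0,-1],
  [0,0,0,0,0,0,-1],
  [0,0,0,0,0,0,-1],
  [0,0,0,0,0,0,-1],
  [0,0,0,0,0,0,-1],
  [0,0,0,0,0,0,-1],
  [0,0,0,0,0,0,-1],
  [0,0,0,0,0,0,-1],
  [0,0,0,0,0,0,-1],
])

```text
clock: 4.45
eef_pos: [457.8, 104.2, 111.3]
tool_rot: [0.981, 0.194, -0.0, -0.0]
contact_force: [0.1, -0.4, -0.7]
grip_width: -0.3
```

>>> apply_moves([
  [0,0,0,0,0,0,-1],
  [0,0,0,0,0,0,-1],
  [0,0,0,0,0,0,-1],
  [0,0,0,0,0,0,-1],
  [0,0,0,0,0,0,-1],
  [0,0,0,0,0,0,-1],
  [0,0,0,0,0,0,-1],
  [0,0,0,0,0,0,-1],
  [0,0,0,0,0,0,-1],
  [0,0,0,0,0,0,-1],
])

```text
clock: 5.45
eef_pos: [457.8, 104.2, 111.3]
tool_rot: [0.981, 0.194, 0.0, -0.0]
contact_force: [0.3, 0.5, 0.5]
grip_width: 0.2
```

>>> apply_moves([
  [0,0,0,0,0,0,-1],
  [0,0,0,0,0,0,-1],
  [0,0,0,0,0,-0.01,-1],
  [0,0,0,0,0,-0.025,-1],
  [0,0,0,0,0,-0.045,-1],
  [0,0,0,0,0,-0.065,-1],
  [0,0,0,0,0,-0.085,-1],
  [0,0,0,0,0,-0.1,-1],
  [0,0,0,0,0,-0.11,-1],
  [0,0,0,0,0,-0.115,-1],
])

```text
clock: 6.45
eef_pos: [458.0, 104.3, 227.5]
tool_rot: [0.981, 0.194, 0.001, -0.0]
contact_force: [-0.2, 0.3, 0.1]
grip_width: -0.1
```

```bash
python3 -c "
from h import *
go((462,-230,225))"
```

```text
6.45 [458.  104.3 227.5] -0.053492380165437683 [-0.2  0.3  0.1] [-0.18  0.28 -0.18  1.96  0.06  0.91 -1.58]
(462, -230, 225) [-0.124  0.311  0.002]
```

>>> apply_moves([
  [0,0,0,-0.006,0.016,0,-1],
  [0,0,0,-0.016,0.04,0,-1],
  [0,0,0,-0.03,0.075,0,-1],
  [0,0,0,-0.046,0.116,0,-1],
  [0,0,0,-0.063,0.158,0,-1],
  [0,0,0,-0.08,0.2,0,-1],
  [0,0,0,-0.096,0.24,0,-1],
  [0,0,0,-0.11,0.275,0,-1],
  [0,0,0,-0.12,0.3,0,-1],
  [0,0,0,-0.124,0.311,0,-1],
])

```text
clock: 7.45
eef_pos: [460.7, -233.3, 225.8]
tool_rot: [0.981, 0.192, -0.001, 0.0]
contact_force: [-0.6, 1.2, 0.5]
grip_width: -0.1
```

>>> apply_moves([
  [0,0,0,0,0,0,-1],
  [0,0,0,0,0,0,-1],
  [0,0,0,0,0,0,-1],
])

```text
clock: 7.75
eef_pos: [461.9, -228.6, 226.3]
tool_rot: [0.981, 0.195, 0.0, -0.0]
contact_force: [-0.0, -0.2, -0.9]
grip_width: -0.1
```

```bash
python3 -c "
from h import *
go((462,-230,41))"
```

```text
7.75 [ 461.9 -228.6  226.3] -0.08942530160761243 [-0.  -0.2 -0.9] [ 0.4   0.34 -0.04  1.86  0.02  0.94 -0.83]
(462, -230, 41) [-0.     0.001  0.185]
```

>>> apply_moves([
  [0,0,0,0,0.001,0.01,-1],
  [0,0,0,0,0.001,0.03,-1],
  [0,0,0,0,0.001,0.06,-1],
  [0,0,0,0,0.001,0.09,-1],
  [0,0,0,0,0.001,0.118,-1],
  [0,0,0,0,0.001,0.143,-1],
  [0,0,0,0,0.001,0.162,-1],
  [0,0,0,0,0.001,0.174,-1],
  [0,0,0,0,0.001,0.181,-1],
  [0,0,0,0,0.001,0.184,-1],
])

```text
clock: 8.75
eef_pos: [462.0, -231.1, 41.9]
tool_rot: [0.981, 0.194, -0.0, -0.0]
contact_force: [-0.0, 0.5, 0.3]
grip_width: 0.2
```

```bash
python3 - <<'E'
from h import *
import cv2
go((462,-230,41),(462,-230,200))
p,d=bot.snapshot('scene'); cv2.imwrite('pics/ring.png',cv2.resize(p[80:250,200:400,::-1],None,fx=3,fy=3))
E
```

```text
8.75 [ 462.  -231.1   41.9] 0.1536052676073979 [-0.   0.5  0.3] [ 0.4   0.6  -0.04  2.06  0.04  0.48 -0.85]
(462, -230, 41) [ 0.    -0.001  0.001]
(462, -230, 200) [ 0.    -0.001 -0.158]
```

View pics/ring.png

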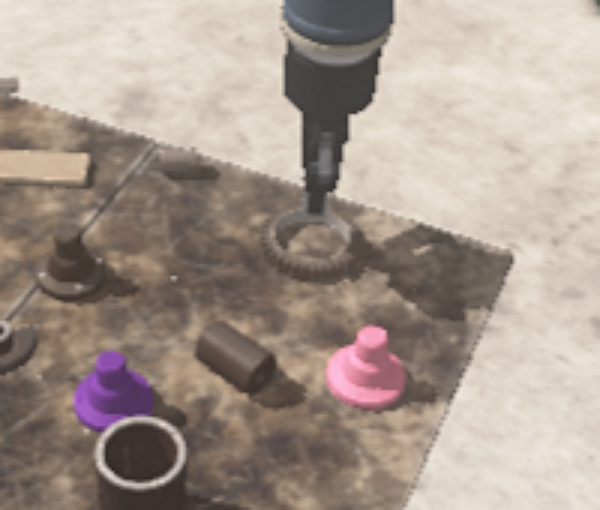

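The tips hover above the ring's middle at crop (316,212), consistent with about 25 mm above it. I'll dwell, then rise.

>>> apply_moves([
  [0,0,0,0,0,0,-1],
  [0,0,0,0,0,0,-1],
  [0,0,0,0,0,0,-1],
  [0,0,0,0,0,0,-1],
  [0,0,0,0,0,0,-1],
  [0,0,0,0,0,0,-1],
  [0,0,0,0,0,0,-1],
  [0,0,0,0,0,0,-1],
  [0,0,0,0,0,0,-1],
  [0,0,0,0,0,0,-1],
])

```text
clock: 9.8
eef_pos: [462.0, -231.5, 42.3]
tool_rot: [0.981, 0.194, -0.0, -0.0]
contact_force: [-0.0, 0.6, 0.4]
grip_width: 0.0
```

>>> apply_moves([
  [0,0,0,0,0,0,-1],
  [0,0,0,0,0,0,-1],
  [0,0,0,0,0,0,-1],
  [0,0,0,0,0,0,-1],
  [0,0,0,0,0,0,-1],
  [0,0,0,0,0,0,-1],
  [0,0,0,0,0,0,-1],
  [0,0,0,0,0,0,-1],
  [0,0,0,0,0,0,-1],
  [0,0,0,0,0,0,-1],
])

```text
clock: 10.8
eef_pos: [462.0, -231.5, 42.3]
tool_rot: [0.981, 0.194, 0.0, -0.0]
contact_force: [0.8, -0.6, -0.4]
grip_width: 0.2
```

>>> apply_moves([
  [0,0,0,0,0,0,-1],
  [0,0,0,0,0,0,-1],
  [0,0,0,0,0,-0.012,-1],
  [0,0,0,0,0,-0.035,-1],
  [0,0,0,0,0,-0.06,-1],
  [0,0,0,0,0,-0.09,-1],
  [0,0,0,0,0,-0.12,-1],
  [0,0,0,0,0,-0.14,-1],
  [0,0,0,0,0,-0.152,-1],
  [0,0,0,0,0,-0.158,-1],
])

```text
clock: 11.8
eef_pos: [462.4, -231.7, 202.4]
tool_rot: [0.981, 0.194, 0.001, 0.001]
contact_force: [0.1, 0.5, 0.3]
grip_width: 0.1
```

```bash
python3 -c "
from h import *
go((637,-95,200))"
```

```text
11.8 [ 462.4 -231.7  202.4] 0.08870868650736517 [0.1 0.5 0.3] [ 0.41  0.37 -0.04  1.89  0.02  0.88 -0.83]
(637, -95, 200) [ 0.214 -0.06   0.003]
```

>>> apply_moves([
  [0,0,0,0.01,-0.003,0,-1],
  [0,0,0,0.028,-0.008,0,-1],
  [0,0,0,0.053,-0.015,0,-1],
  [0,0,0,0.083,-0.023,0,-1],
  [0,0,0,0.115,-0.032,0,-1],
  [0,0,0,0.145,-0.041,0,-1],
  [0,0,0,0.172,-0.048,0,-1],
  [0,0,0,0.194,-0.054,0,-1],
  [0,0,0,0.208,-0.058,0,-1],
  [0,0,0,0.214,-0.06,0,-1],
])

```text
clock: 12.8
eef_pos: [637.7, -92.7, 199.3]
tool_rot: [0.981, 0.195, -0.001, -0.0]
contact_force: [-0.1, -0.6, -0.6]
grip_width: -0.4
```

>>> apply_moves([
  [0,0,0,0,0,0,-1],
  [0,0,0,0,0,0,-1],
  [0,0,0,0,0,0,-1],
])

```text
clock: 13.1
eef_pos: [636.3, -95.7, 200.4]
tool_rot: [0.981, 0.193, -0.0, 0.0]
contact_force: [0.3, 0.6, 0.0]
grip_width: 0.2
```

```bash
python3 -c "
from h import *
go((637,-95,80))"
```

```text
13.1 [636.3 -95.7 200.4] 0.22655972919915102 [0.3 0.6 0. ] [ 0.11  0.55 -0.06  1.57  0.03  1.02 -1.14]
(637, -95, 80) [ 0.001 -0.     0.12 ]
```

>>> apply_moves([
  [0,0,0,0.001,0,0.008,-1],
  [0,0,0,0.001,0,0.022,-1],
  [0,0,0,0.001,0,0.04,-1],
  [0,0,0,0.001,0,0.058,-1],
  [0,0,0,0.001,0,0.076,-1],
  [0,0,0,0.001,0,0.092,-1],
  [0,0,0,0.001,0,0.105,-1],
  [0,0,0,0.001,0,0.113,-1],
  [0,0,0,0.001,0,0.118,-1],
  [0,0,0,0.001,0,0.12,-1],
])

```text
clock: 14.1
eef_pos: [637.9, -94.2, 80.1]
tool_rot: [0.981, 0.194, -0.0, -0.0]
contact_force: [0.2, 0.5, 0.3]
grip_width: 0.3
```

>>> apply_moves([
  [0,0,0,0,0,0,-1],
  [0,0,0,0,0,0,-1],
  [0,0,0,0,0,0,-1],
  [0,0,0,0,0,0,-1],
  [0,0,0,0,0,0,-1],
  [0,0,0,0,0,0,-1],
  [0,0,0,0,0,0,-1],
  [0,0,0,0,0,0,-1],
  [0,0,0,0,0,0,-1],
  [0,0,0,0,0,0,-1],
])

```text
clock: 15.1
eef_pos: [637.9, -94.1, 80.3]
tool_rot: [0.981, 0.194, -0.0, -0.0]
contact_force: [0.7, 0.1, 0.4]
grip_width: -0.2
```

>>> apply_moves([
  [0,0,0,0,0,0,-1],
  [0,0,0,0,0,0,-1],
  [0,0,0,0,0,0,-1],
  [0,0,0,0,0,0,-1],
  [0,0,0,0,0,0,-1],
  [0,0,0,0,0,0,-1],
  [0,0,0,0,0,0,-1],
  [0,0,0,0,0,0,-1],
  [0,0,0,0,0,0,-1],
  [0,0,0,0,0,0,-1],
])

```text
clock: 16.1
eef_pos: [637.9, -94.1, 80.3]
tool_rot: [0.981, 0.194, 0.0, 0.0]
contact_force: [0.7, -0.3, -0.1]
grip_width: 0.0
```

```bash
python3 - <<'E'
from h import *
import cv2
go((637,-95,80))
p,d=bot.snapshot('scene'); cv2.imwrite('pics/capend.png',cv2.resize(p[80:270,150:390,::-1],None,fx=3,fy=3))
old=np.load('scene.npz');W0=world('scene',old);W1=world('scene',dict(d=d))
for nm,x,y,r in[('tube',459,103,50),('ring',463,-231,60),('bush',460,-57,45),('lug',451,245,70),('elbow',617,136,45),('arm',641,295,75),('stub',620,-273,30)]:
    o=[]
    for w in(W0,W1):
        q=w[(np.hypot(w[...,0]-x,w[...,1]-y)<r)&(w[...,2]>6)&(w[...,2]<100)]; o+=[len(q),((q.min(0)+q.max(0))/2).round(1)]
    print(nm,*o)
E
```

```text
16.1 [637.9 -94.1  80.3] 0.004868983712308056 [ 0.7 -0.3 -0.1] [ 0.11  0.68 -0.05  1.69  0.05  0.77 -1.15]
(637, -95, 80) [-0.001  0.     0.   ]
tube 1192 [458.9 103.5  47. ] 1195 [458.8 103.5  47.4]
ring 398 [ 462.9 -231.4   12.6] 394 [ 462.7 -230.1   12.6]
bush 404 [460.1 -55.7  23.5] 404 [460.2 -54.5  24.1]
lug 2026 [448.2 256.5  33.9] 2015 [448.6 256.6  33.8]
elbow 242 [616.8 135.6  14.3] 241 [617.4 135.   14.6]
arm 1124 [640.1 295.7  23.1] 1114 [640.4 295.4  23.4]
stub 90 [ 619.5 -272.4   16.4] 92 [ 619.7 -272.    16.4]
```

View pics/capend.png

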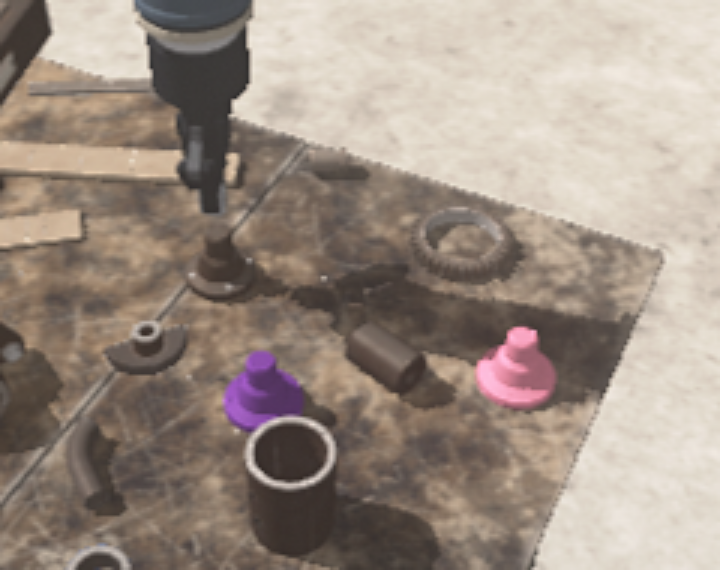

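The tips at crop (213,210) stand clear above the brown cap's neck at (217,240), and the other parts are unmoved. The arm has held there for 2 s, so I'll hand in.

```bash
python3 -c "
from workcell import bot
print(bot.finish_job())"
```

```text
the job is handed in; nothing more can be done
None
```

I pointed at the tube, then the gear ring, then the brown spindle cap, and handed the job in at about 16 s of the 54 s allowed. The closed fingertips held about 25 mm above each part for at least 2 s, within about 2 mm of its middle. Between parts they travelled at 200–230 mm above the table.

- **End position:** the fingertips are still over the cap. They read (637.9, -94.1, 80.3) mm, against a measured cap middle of (637, -95) and a top at 55 mm.
- **Nothing moved:** the depth comparison of before and after shows the tube, ring and the five bystanders within 1.4 mm, which is measurement noise. I did not compare the spindle cap this way because the gripper was over it. In the last picture it stands upright with a visible gap below the tips.
- **Contact force:** readings stayed within about 1.3 N, much the same in free air as over the parts. That noise is larger than the 0.3 N limit, so they can't prove there was no contact. The pictures taken over each part show clear gaps.

No check failed or disagreed, and the hand-in gave no verdict.

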